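Ink the hand stamp and hold it ready over the claim tags

TASK

Take the wooden hand stamp, dip it face down into the open ink pad so that it presses lightly on the felt, then lift it out and hold it level and still about 8 cm above the middle of the bundle of claim tags that lies on the notebook, its long side squared to the long side of the tags, for at least two seconds. Finish while still holding it there: do not stamp, put it down or let go, and leave the tags and the other things on the counter where they are.

Things in the scene. Friction and masses are not known exactly. Their poses are not given: they have to be found in the camera images.
- stamp_center (a point): centre (half-way up, 44 mm above the stamping face) of a wooden hand stamp that stands face down on the counter: 88 mm high, a dark rectangular block 26 x 52 x 18 mm at the bottom (26 along its x, 52 along its y) with a round turned wooden handle above it on the same axis, 32 mm thick at its widest about 72 mm above the face; about 60 to 120 g, loose. z points up the handle
- stamp_face (a point): middle of the stamping face, the underside of the block of the same stamp; same axes as stamp_center
- felt_top (a point): middle of the top of the grey felt in the open ink pad: a fixed shallow dark metal tray, outside 74 mm (x) by 114 mm (y), rim 14 mm above the counter, 4 mm walls; the felt fills the well (66 x 106 mm) and its top lies 10.5 mm above the counter, 3.5 mm below the rim. z up. The tray's lid, 74 mm long, stands open along the whole +x edge, leaning back, away from the well; its top is about 80 mm above the counter
- ink_felt (a joint): how far the felt is pressed down, m: 0 untouched, 0.003 at its stop; it gives evenly, 3 N per mm, so a light press of 4 to 6 N sinks it about 1.5 to 2 mm
- book: closed notebook lying flat, fixed to the counter, 210 mm (x) by 152 mm (y), its flat top 11 mm above the counter; origin at the centre of its underside
- tags_top (a point): middle of the top of the banded bundle of claim tags that lies on the notebook: 88 mm (x) by 48 mm (y), 16 mm thick, so its top is 27 mm above the counter; loose; z up
- tags_spare: another banded bundle of claim tags, 88 mm (x) by 48 mm (y) by 16 mm, loose, lying on the counter itself; not to be stamped, leave it; origin at the centre of its underside
- bell: desk call bell, 77 mm across and 62 mm high, loose, to be left alone; origin at the centre of its underside
- spool: upright thread spool, 28 mm across and 48 mm high, loose, to be left alone; origin at the centre of its underside

How it is judged (in metres and radians):
On the way, in this order (a step that is already met when the one before it is completed fails the run):
1. the held stamp, upright and with its face inside the tray, presses the felt down by at least 0.7 mm (value of joint ink_felt above 0.0007 m and contact force between stamp and inkpad above 1 N and contact force between the fingers and stamp above 1 N and angle between stamp_face's own z axis and vertical below 0.15 rad and horizontal distance between stamp_face and felt_top below 0.03 m), for 0.1 s.
2. the stamp is held level and still over the tags on the notebook for 2 s (contact force between the fingers and stamp above 1 N and contact force between stamp and tags below 0.1 N and contact force between stamp and book below 0.1 N and contact force between stamp and inkpad below 0.1 N and z of stamp_face in the frame of tags_top between 0.04 and 0.13 m and horizontal distance between stamp_face and tags_top below 0.015 m and angle between stamp_face's own z axis and vertical below 0.12 rad and angle between the y axis of stamp_face and the x axis of tags_top, either way round below 0.2 rad and linear speed of stamp below 0.015 m/s and angular speed of stamp below 0.15 rad/s), for 1.9 s.
At the end, for the whole second after the job is handed in: Stamp held by the fingers alone, at rest, 40 to 130 mm above the tags on the notebook, within 15 mm of over their middle, within 0.12 rad of upright, its 52 mm side within 0.2 rad of parallel to their 88 mm side; tags, bell and spool within 15 mm of where they were (all of step 2 and distance of each of tags_top, tags_spare, bell, spool from where it was at the start of the episode below 0.015 m); the arm keeps its last pose, push and grip.
It fails at once if the stamp is pressed on the ink pad with more than 40 N (contact force between stamp and inkpad above 40 N).
It fails at once if the stamp touches a bundle of tags (contact force between stamp and tags above 0.3 N or contact force between stamp and tags_spare above 0.3 N).
It fails at once if tags, bell or spool moved by more than 15 mm (distance of any of tags_top, tags_spare, bell, spool from where it was at the start of the episode above 0.015 m).
It also fails if it takes over 51 s, if anything falls off the work surface, if the arm or the gripper's body presses on something with over 40 N, if the wrist force passes 120 N, or if a joint passes its speed limit or range.

ROBOT

A 6-joint arm with a two-finger parallel gripper is mounted at the origin on a cart in front of the work surface, level with it; the furniture and walls round the work are solid. World frame = base frame: x ahead of the robot, y to its left, z up, the work surface at z = 0. Lengths are in m, angles in degrees, forces in N, time in s.
With the tool pointing down it reaches from about 0.275 to 1 m from the base axis. Payload 8.4 kg.
Tool frame: the origin (TCP) lies midway between the tips of the shut fingers; the grasp point (between the pads) lies 19 mm behind it; z points along the fingers, y is the line along which they close (so a half turn about z gives the same grasp; the last joint's range is limited). The gripper opens to 85 mm and grips with 20 to 120 N. Pads are 22 mm wide; open, the fingers measure 114 mm over their backs; the gripper's body (76 mm by 85 mm) begins 54 mm behind the grasp point. The pads swing forward as they close: fully open they stand 13 mm farther back than shut.
Start: joints at [68.388, 20.225, 93.587, -0, 66.188, -0.138], TCP at [0.229, 0.582, 0.231] pointing down, gripper open.
Joint ranges: [-150.9, 150.9], [-52.94, 120.26], [3.33, 152.33], [-74.26, 254.26], [0, 154.13], [-172.89, 172.89]. Speed limits (degrees/s): [127.2, 127.2, 159.86, 180, 180, 180].

INTERFACE

Orientations are given as [roll, pitch, yaw] about the fixed x, y, z axes, in that order (R = Rz(yaw) Ry(pitch) Rx(roll)).
In Python, from workcell import observe, imaging, r gives the robot as it stands.
- The arm moves only by the shell command python3 -m pendant 'ROWS'. ROWS is JSON, a list that holds one entry, the list of rows, each a list of 7 numbers: the gripper command: -1 is shut, 1 is fully open, values between are in proportion, then the shift along the tool's x, y, z in mm, then the turn, a rotation vector about the tool's x, y, z in degrees. A call has 1 to 20 rows; each row is the pose to reach, as a shift and turn from the pose commanded when the call began, along the tool's axes at that moment; what a row does not reach only later rows make up. A row lasts 1/12 s, in which the tool goes at most 41.7 mm and 7.16 degrees, less where a joint would pass 70% of its speed; a pose out of reach is approached as far as the arm can. A call with a gripper value outside its range is refused whole. The fingers move at their own pace and stop on an object; the grip force is fixed at half the most. Time passes only in rows, so rows that repeat a pose let the fingers close. It gives the time, the measured TCP pose, the force and the opening at its end, in the units of the state.
- observe(): the state, without advancing time (a new reading comes with each control period).
- imaging.capture(name): name is "scene" or "top" or "wrist"; returns a dict with "color" (420x560x3 uint8, red, green, blue), "fx", "fy", "cx", "cy" (pixels), "origin" and "orientation" of the camera in the world; the wrist camera has in their place "T_tool_cam" (4x4, takes a point from camera to tool coordinates, whose origin is the TCP and whose axes are the flange's). Camera axes: x right, y down, z forward; pixel columns grow to the right and rows downward; lengths in m; the calibration is good to about 2 mm. A picture is of the moment at which its call begins: read the wrist's pose just before it. There is no depth.
- r.job_done(): hands the job in, once; it reports no verdict.
The state is a dict: "time_s": time; "joint_pos": joint angles; "dq": joint speeds; "tau": joint torques, N m; "position": TCP position; "eef_rot": TCP orientation; "ft_force": force on the tool from outside, world axes, zero at the start; "ft_torque": the same for the moment, N m; "opening": finger opening in m.
Only numpy, scipy, OpenCV 4.12 (cv2) and the standard library are available. Lean on these libraries where they do the work, as an engineer would, in place of code of your own. Each camera call takes 0.05 s, during which the arm holds its last target. There are 200 camera calls.

## Working session

There is one attempt and no reset: what is moved stays moved. The work goes in short steps, Python scripts to look and compute and a shell command to move; the robot and the scene stay as the last step left them, time stands still between calls to the robot, and variables do not carry over. Pictures are saved under pics/ and viewed, on a budget of 10 in all, crops included, one or two more only if the job needs it, and the job is handed in when it is done.

```bash
mkdir -p pics; python3 - <<'E'
from workcell import observe, imaging, r
import cv2,json
s=observe();print(s)
for n in("scene","top"):
    c=imaging.capture(n);cv2.imwrite(f"pics/{n}0.png",c["color"][:,:,::-1])
    print(n,{k:v for k,v in c.items() if k!="color"})
E
```

```text
{'time_s': 0.0, 'joint_pos': array([ 6.83879293e+01,  2.02626670e+01,  9.36305355e+01,  7.75015370e-04,
        6.61885042e+01, -1.37700835e-01]), 'dq': array([ 0.00676133,  0.07564634, -0.02347799,  0.08320221, -0.07037825,
        0.0153585 ]), 'tau': array([ 2.83428571e-04, -6.05250764e+01, -3.42080390e+01, -9.12657060e-05,
        9.21855593e-03,  6.83594749e-05]), 'position': array([0.22861882, 0.58115405, 0.23054882]), 'eef_rot': array([-1.79918295e+02, -9.04964113e-04,  1.58525316e+02]), 'ft_force': array([ 0.13648578, -0.05667859,  0.11347647]), 'ft_torque': array([-0.00106886, -0.03863851, -0.02116582]), 'opening': 0.08537680958871426}
scene {'fx': 442.35350795129114, 'fy': 442.35350795129114, 'cx': 278.87241747891005, 'cy': 209.86306879240422, 'origin': array([ 0.02052833, -0.56632311,  0.77536535]), 'orientation': array([-132.70074289,    0.63310354,  -41.99396821])}
top {'fx': 404.4153241807375, 'fy': 404.4153241807375, 'cx': 277.00596398434794, 'cy': 202.24085822125224, 'origin': array([0.42077456, 0.05185728, 1.08758157]), 'orientation': array([-174.061768  ,    0.2586431 ,  -90.30340626])}
```

View pics/scene0.png

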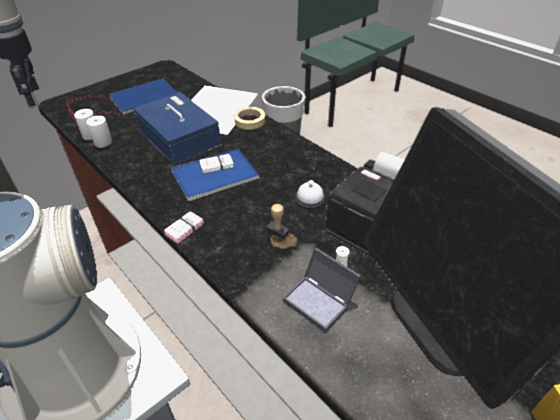

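View pics/top0.png

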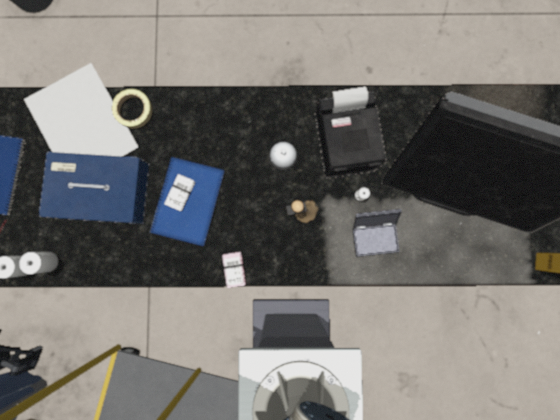

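The scene view shows the stamp at about (278,222), the ink pad at (318,303) with its lid at (333,275), the notebook tags at (216,163), the spare tags at (184,226), the bell at (310,193) and the spool at (343,255). In the top view these are at stamp (297,208), pad (376,241) with lid above, tags (180,193), spare (234,270).

```bash
cat > h.py <<'E'
import numpy as np, cv2
from scipy.spatial.transform import Rotation as R
from workcell import observe, imaging, r
def rot(e): return R.from_euler('xyz',e,degrees=True).as_matrix()
def cap(n):
    s=observe(); c=imaging.capture(n)
    if n=="wrist":
        T=np.eye(4);T[:3,:3]=rot(s["eef_rot"]);T[:3,3]=s["position"]
        T=T@np.array(c["T_tool_cam"]);c["R"],c["o"]=T[:3,:3],T[:3,3]
    else: c["R"],c["o"]=rot(c["orientation"]),np.array(c["origin"])
    return c
def ray(c,p): 
    d=c["R"]@np.array([(p[0]-c["cx"])/c["fx"],(p[1]-c["cy"])/c["fy"],1]); return d/np.linalg.norm(d)
def plane(c,p,z):
    d=ray(c,p); return c["o"]+d*(z-c["o"][2])/d[2]
def proj(c,P):
    q=c["R"].T@(np.array(P)-c["o"]); return np.array([c["fx"]*q[0]/q[2]+c["cx"],c["fy"]*q[1]/q[2]+c["cy"]])
def meet(c1,p1,c2,p2):
    a,b=ray(c1,p1),ray(c2,p2); t=np.linalg.lstsq(np.c_[a,-b],c2["o"]-c1["o"],rcond=None)[0]
    A,B=c1["o"]+a*t[0],c2["o"]+b*t[1]; return (A+B)/2,np.linalg.norm(A-B)
def totool(P):  # world point -> shift of TCP in tool mm
    s=observe(); return rot(s["eef_rot"]).T@(np.array(P)-s["position"])*1000
E
python3 - <<'E'
from h import *
s,t=cap("scene"),cap("top"); np.set_printoptions(precision=3,suppress=True)
for n,a,b in [("handle",(278,208),(298,206)),("tags",(216,164),(180,193)),("spare",(184,227),(234,270)),("pad",(317,303),(376,241)),("bell",(310,184),(284,154)),("spool",(343,250),(362,194))]:
    print(n,*meet(s,a,t,b),"z0:",plane(t,b,0.0))
w=cap("wrist");print(w["T_tool_cam"],w["fx"])
im=np.hstack([cv2.resize(t["color"][140:290,150:270],None,fx=3,fy=3,interpolation=2),cv2.resize(t["color"][140:290,270:415],None,fx=3,fy=3,interpolation=2)])
cv2.imwrite("pics/crop1.png",im[:,:,::-1]);print(im.shape)
E
```

```text
handle [0.517 0.002 0.084] 0.003841925037195554 z0: [ 0.523 -0.     0.   ]
tags [0.559 0.314 0.019] 0.0022867508404019296 z0: [0.561 0.319 0.   ]
spare [0.355 0.17  0.009] 0.0032299742177495237 z0: [0.353 0.171 0.   ]
pad [ 0.432 -0.208  0.012] 0.00915639005937874 z0: [ 0.428 -0.208  0.   ]
bell [0.655 0.036 0.059] 0.0048209762843476256 z0: [0.667 0.036 0.   ]
spool [ 0.553 -0.167  0.05 ] 0.009459427969662766 z0: [ 0.555 -0.174  0.   ]
[[-0.001 -0.946 -0.323  0.084]
 [ 1.    -0.001  0.     0.001]
 [-0.    -0.323  0.946 -0.144]
 [ 0.     0.     0.     1.   ]] 366.2287168869573
(450, 795, 3)
```

View pics/crop1.png

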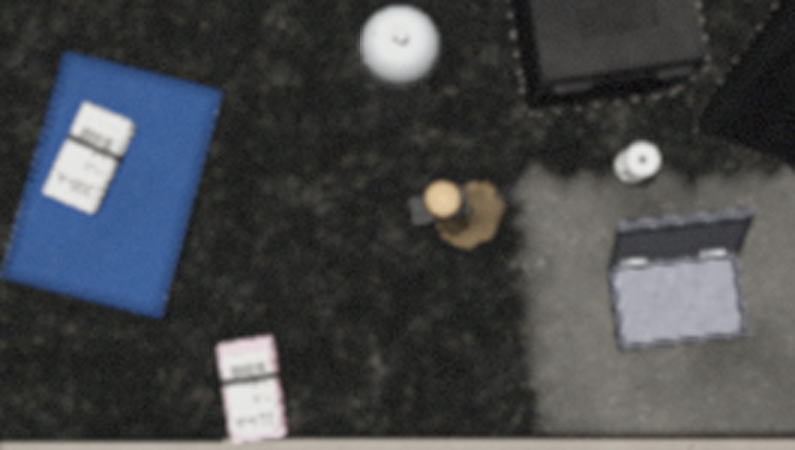

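The top crop shows the stamp standing partly on a brown stain with its block's long side roughly along world y. The tray's long side is near world y with the lid on the far side, and the tags' long side points roughly 20–27° off world x. Rough positions agree in both views, so I'm moving the wrist camera over the stamp.

```bash
python3 -m pendant '[[[1,-470,-440,0,0,0,-21.5],[1,-470,-440,0,0,0,-21.5],[1,-470,-440,0,0,0,-21.5],[1,-470,-440,0,0,0,-21.5],[1,-470,-440,0,0,0,-21.5],[1,-470,-440,0,0,0,-21.5],[1,-470,-440,0,0,0,-21.5],[1,-470,-440,0,0,0,-21.5],[1,-470,-440,0,0,0,-21.5],[1,-470,-440,0,0,0,-21.5],[1,-470,-440,0,0,0,-21.5],[1,-470,-440,0,0,0,-21.5],[1,-470,-440,0,0,0,-21.5],[1,-470,-440,0,0,0,-21.5],[1,-470,-440,0,0,0,-21.5],[1,-470,-440,0,0,0,-21.5],[1,-470,-440,0,0,0,-21.5],[1,-470,-440,0,0,0,-21.5],[1,-470,-440,0,0,0,-21.5],[1,-470,-440,0,0,0,-21.5]]]'
python3 - <<'E'
from h import *
w=cap("wrist");cv2.imwrite("pics/w1.png",w["color"][:,:,::-1]);print(w["o"],observe()["position"],observe()["eef_rot"],observe()["time_s"])
E
```

```text
time_s: 1.92
position: [0.5045, 0.001, 0.2312]
eef_rot: [180.0, -0.0, -179.9]
ft_force: [0.1, 0.3, -0.4]
opening: 0.0853
[0.42121724 0.00144053 0.37490693] [0.50460329 0.00113325 0.23127097] [ 1.79989591e+02 -1.52019671e-02 -1.79895151e+02] 1.9667
```

View pics/w1.png

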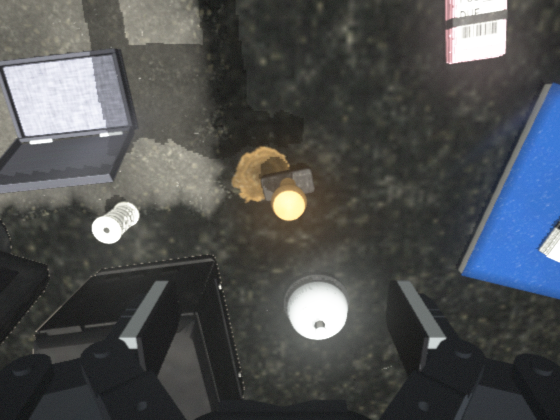

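The wrist view shows the stamp handle at (289,205), with its block running from about (262,180) to (313,175). The bell is at (318,310), the pad at upper left and the spool at (115,222). A stretched zoom will give the block's edges.

```bash
python3 - <<'E'
from h import *
np.set_printoptions(precision=4,suppress=True)
w=cap("wrist");t=cap("top");np.save("pics/w1.npy",w,allow_pickle=True)
def orange(c,lo,box):
    x0,y0,x1,y1=box;h=cv2.cvtColor(c["color"],cv2.COLOR_RGB2HSV)[y0:y1,x0:x1]
    m=cv2.inRange(h,lo,(25,255,255));n,l,st,ce=cv2.connectedComponentsWithStats(m)
    i=1+st[1:,4].argmax();return ce[i]+[x0,y0],st[i]
a=orange(w,(8,90,190),(240,140,340,240));b=orange(t,(8,60,150),(280,190,325,230));print(a,b)
print(meet(w,a[0],t,b[0]),plane(w,a[0],.08),plane(t,b[0],.08))
im=cv2.resize(w["color"][155:230,230:330],None,fx=7,fy=7,interpolation=cv2.INTER_CUBIC)
im=np.clip(im.astype(float)*2.2,0,255).astype(np.uint8);cv2.imwrite("pics/w1z.png",im[:,:,::-1])
E
```

```text
Traceback (most recent call last):
ValueError: attempt to get argmax of an empty sequence
```

```bash
python3 - <<'E'
from h import *
np.set_printoptions(precision=4,suppress=True)
w=cap("wrist");t=cap("top");t["color"]=cv2.imread("pics/top0.png")[:,:,::-1].copy()
def orange(c,lo,box):
    x0,y0,x1,y1=box;h=cv2.cvtColor(c["color"],cv2.COLOR_RGB2HSV)[y0:y1,x0:x1]
    m=cv2.inRange(h,lo,(25,255,255));n,l,st,ce=cv2.connectedComponentsWithStats(m)
    i=1+st[1:,4].argmax();return ce[i]+[x0,y0],st[i]
a=orange(w,(8,90,190),(240,140,340,240));b=orange(t,(8,60,150),(280,190,325,230));print(a,b)
print(meet(w,a[0],t,b[0]),plane(w,a[0],.08),plane(t,b[0],.08))
im=cv2.resize(w["color"][155:230,230:330],None,fx=7,fy=7,interpolation=cv2.INTER_CUBIC)
im=np.clip(im.astype(float)*2.2,0,255).astype(np.uint8);cv2.imwrite("pics/w1z.png",im[:,:,::-1])
E
```

```text
(array([288.6273, 201.9909]), array([ 33,  49,  32,  31, 110], dtype=int32)) (array([297.0707, 205.8384]), array([12, 11, 11, 11, 99], dtype=int32))
(array([0.5158, 0.0065, 0.0831]), np.float64(0.001412897449128387)) [0.5166 0.0073 0.08  ] [0.5163 0.0057 0.08  ]
```

View pics/w1z.png

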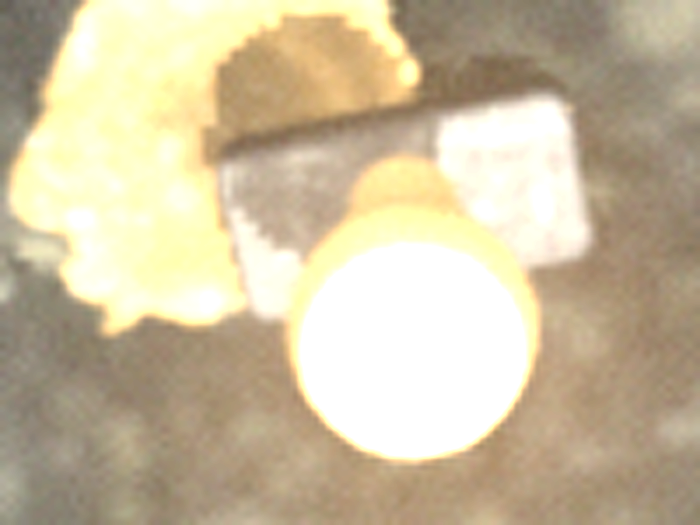

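The zoom shows the block's top-face corners at zoom pixels (222,155), (570,95), (592,248) and (258,318), and the handle knob centred at (412,338).

```bash
python3 - <<'E'
from h import *
np.set_printoptions(precision=4,suppress=True)
w=cap("wrist")
f=lambda x,y:((x+.5)/7-.5+230,(y+.5)/7-.5+155)
P=np.array([plane(w,f(*p),.018) for p in [(222,155),(570,95),(592,248),(258,318)]])
print(P[:,:2],"c",P.mean(0)); 
for i in range(4):
    d=P[(i+1)%4]-P[i];print(np.hypot(*d[:2])*1000,np.degrees(np.arctan2(d[1],d[0])))
L,Rr=plane(w,f(290,338),.072),plane(w,f(540,338),.072);print("knob",(L+Rr)/2,np.linalg.norm(L-Rr))
t=cap("top");t["color"]=cv2.imread("pics/top0.png")[:,:,::-1].copy()
def rect(box,lo,hi,z,k=3):
    x0,y0,x1,y1=box;h=cv2.resize(cv2.cvtColor(t["color"][y0:y1,x0:x1],cv2.COLOR_RGB2HSV),None,fx=4,fy=4,interpolation=cv2.INTER_LINEAR)
    m=cv2.morphologyEx(cv2.inRange(h,lo,hi),cv2.MORPH_CLOSE,np.ones((k*4,k*4)))
    c=max(cv2.findContours(m,0,2)[0],key=cv2.contourArea)
    b=cv2.boxPoints(cv2.minAreaRect(c));Q=np.array([plane(t,((u+.5)/4-.5+x0,(v+.5)/4-.5+y0),z) for u,v in b])
    e=Q-np.roll(Q,1,0)
    print("rect",Q.mean(0),[(round(np.hypot(*d[:2])*1000,1),round(np.degrees(np.arctan2(d[1],d[0])),1)) for d in e[:2]])
rect((155,165,205,220),(0,0,120),(179,90,255),.027)
rect((215,245,255,292),(0,0,120),(179,90,255),.016)
rect((350,222,402,258),(100,10,110),(130,90,255),.0105)
rect((145,150,230,250),(105,130,40),(120,255,255),.011,9)
E
```

```text
[[ 0.5102 -0.0193]
 [ 0.5014  0.0302]
 [ 0.5239  0.034 ]
 [ 0.5346 -0.0145]] c [0.5175 0.0076 0.018 ]
50.29259249796315 100.04007164042169
22.86480550780063 9.505480517673444
49.62859863262158 -77.60852155045427
24.90485497755095 -168.826935816065
knob [0.5201 0.0073 0.072 ] 0.031072189918497358
rect [0.5588 0.3138 0.027 ] [(np.float64(55.4), np.float64(64.9)), (np.float64(94.1), np.float64(-23.8))]
rect [0.3508 0.1684 0.016 ] [(np.float64(103.6), np.float64(89.7)), (np.float64(102.9), np.float64(0.6))]
rect [ 0.4321 -0.206   0.0105] [(np.float64(77.2), np.float64(4.0)), (np.float64(116.1), np.float64(-84.9))]
rect [0.5332 0.2984 0.011 ] [(np.float64(147.4), np.float64(74.8)), (np.float64(222.9), np.float64(-13.7))]
```

Sizes check out: block 50×24 mm (true 52×26), knob 31 mm (true 32), book and tags a little oversized but consistent. The stamp is at (0.518, 0.007) with its long axis at 101°, the tags at (0.559, 0.314) at −24°, and the felt at (0.432, −0.206) at about 4°. Descending and gripping the knob now.

```bash
python3 -m pendant '[[[1,-13,6,0,0,0,-11],[1,-13,6,0,0,0,-11],[1,-13,6,40,0,0,-11],[1,-13,6,80,0,0,-11],[1,-13,6,115,0,0,-11],[1,-13,6,145,0,0,-11],[1,-13,6,165,0,0,-11],[1,-13,6,175,0,0,-11],[1,-13,6,181,0,0,-11],[1,-13,6,181,0,0,-11],[1,-13,6,181,0,0,-11]]]'
python3 -m pendant '[[[-1,0,0,0,0,0,0],[-1,0,0,0,0,0,0],[-1,0,0,0,0,0,0],[-1,0,0,0,0,0,0],[-1,0,0,0,0,0,0],[-1,0,0,0,0,0,0],[-1,0,0,0,0,0,0],[-1,0,0,0,0,0,0],[-1,0,0,0,0,0,0],[-1,0,0,0,0,0,0],[-1,0,0,0,0,0,0],[-1,0,0,0,0,0,0]]]'
python3 - <<'E'
from h import *
s=cap("scene");w=cap("wrist")
a=cv2.resize(s["color"][140:300,200:370],(420,395),interpolation=2);b=cv2.resize(w["color"],(380,285))
im=np.zeros((395,800,3),np.uint8);im[:,:420]=a;im[:285,420:]=b;cv2.imwrite("pics/g1.png",im[:,:,::-1])
E
```

```text
time_s: 3.18
position: [0.5188, 0.0062, 0.0511]
eef_rot: [-180.0, 0.1, -169.0]
ft_force: [0.7, -1.1, 0.3]
opening: 0.085
time_s: 4.18
position: [0.5186, 0.0062, 0.051]
eef_rot: [-180.0, 0.1, -169.0]
ft_force: [-1.6, 0.4, 6.5]
opening: 0.0278
```

View pics/g1.png

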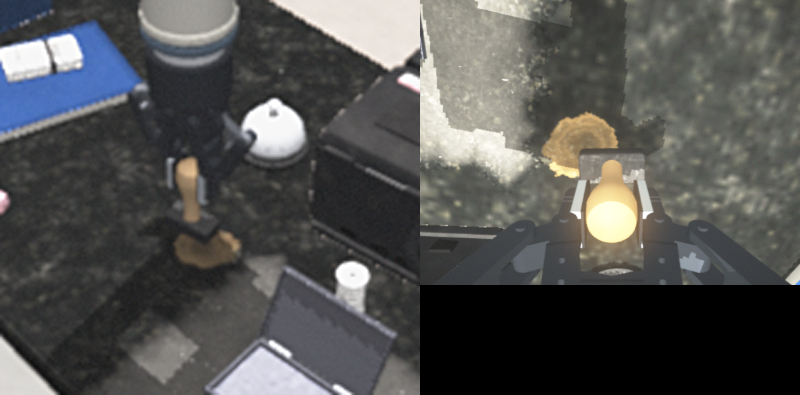

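The scene view (left) shows the stamp upright between the fingers, and the wrist view (right) shows the knob centred between the pads. The opening of 28 mm is below 32 mm, with 6.5 N upward, so I'm doing a small test lift.

```bash
python3 -m pendant '[[[-1,0,0,-3,0,0,0],[-1,0,0,-6,0,0,0],[-1,0,0,-10,0,0,0],[-1,0,0,-15,0,0,0],[-1,0,0,-15,0,0,0],[-1,0,0,-15,0,0,0],[-1,0,0,-15,0,0,0],[-1,0,0,-15,0,0,0]]]'
python3 - <<'E'
from h import *
s=cap("scene");w=cap("wrist")
a=cv2.resize(s["color"][180:270,240:340],(440,396),interpolation=2);b=cv2.resize(w["color"][170:380,180:380],(360,378))
im=np.zeros((396,800,3),np.uint8);im[:,:440]=a;im[:378,440:]=b;im=np.clip(im*1.5,0,255).astype(np.uint8);cv2.imwrite("pics/g2.png",im[:,:,::-1])
E
```

```text
time_s: 4.95
position: [0.5179, 0.0061, 0.0652]
eef_rot: [180.0, -0.0, -169.0]
ft_force: [0.4, -0.2, -0.6]
opening: 0.0277
```

View pics/g2.png

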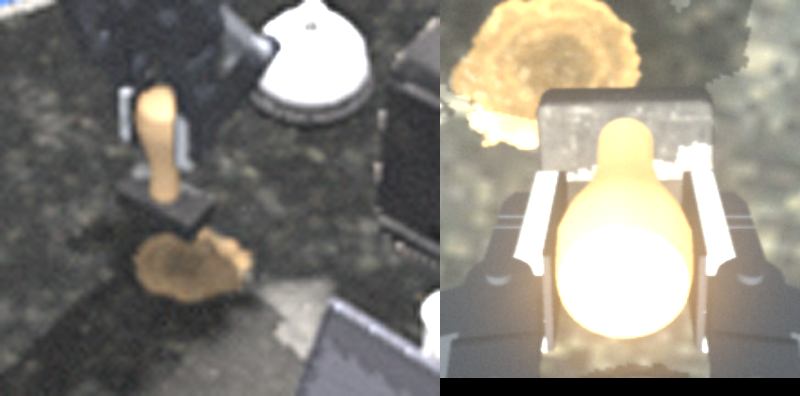

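The stamp is lifted, upright and centred between the pads, and its block is parallel to the closing line. Going over the pad, high enough to clear the lid.

```bash
python3 -m pendant '[[[-1,0,0,-30,0,0,0],[-1,0,0,-60,0,0,0],[-1,0,0,-90,0,0,0],[-1,0,0,-105,0,0,0],[-1,15,-22,-105,0,0,6],[-1,35,-52,-105,0,0,6],[-1,55,-82,-105,0,0,6],[-1,75,-112,-105,0,0,6],[-1,95,-142,-105,0,0,6],[-1,115,-170,-105,0,0,6],[-1,124,-184,-105,0,0,6],[-1,129,-191,-105,0,0,6],[-1,129,-191,-105,0,0,6],[-1,129,-191,-105,0,0,6],[-1,129,-191,-105,0,0,6]]]'
python3 - <<'E'
from h import *
s=cap("scene");w=cap("wrist")
a=cv2.resize(s["color"][180:345,240:400],(400,412),interpolation=2);b=cv2.resize(w["color"],(400,300))
im=np.zeros((412,800,3),np.uint8);im[:,:400]=a;im[:300,400:]=b;cv2.imwrite("pics/p1.png",im[:,:,::-1]);cv2.imwrite("pics/p1w_full.png",w["color"][:,:,::-1])
E
```

```text
time_s: 6.3
position: [0.4284, -0.2051, 0.1702]
eef_rot: [180.0, 0.0, -174.9]
ft_force: [-0.2, 0.8, -0.9]
opening: 0.0281
```

View pics/p1.png

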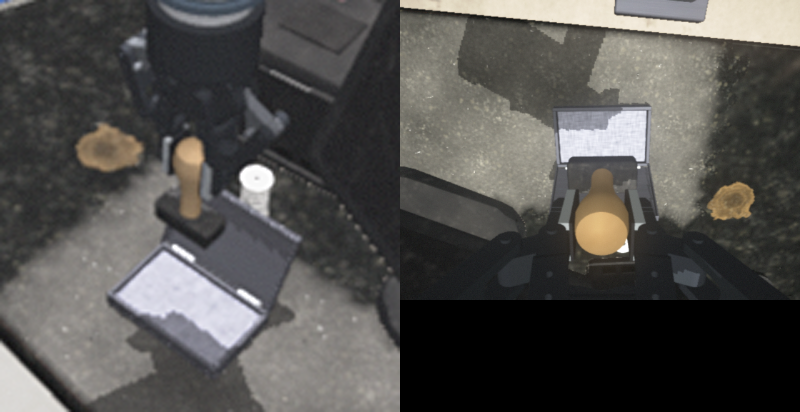

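The stamp hangs upright over the pad. In the wrist view the tray's near outer edge runs from full-resolution pixel (218,148) to (349,146), which I'm checking against the top-view estimate.

```bash
python3 - <<'E'
from h import *
w=cap("wrist");a,b=plane(w,(218,148),.014),plane(w,(349,146),.014)
d=b-a;n=np.array([d[1],-d[0]])/np.hypot(*d[:2]);print(a,b,np.hypot(*d[:2]),np.degrees(np.arctan2(d[1],d[0])))
print("felt centre",(a+b)[:2]/2+n*.037, "z tcp", observe()["position"])
E
```

```text
[ 0.40003942 -0.25953445  0.014     ] [ 0.38898011 -0.15287941  0.014     ] 0.10722688791538755 95.91997761810887
felt centre [ 0.43131244 -0.20239078] z tcp [ 0.42844883 -0.2050764   0.17022965]
```

The pad centre agrees within 4 mm. Descending.

```bash
python3 -m pendant '[[[-1,0,0,35,0,0,0],[-1,0,0,65,0,0,0],[-1,0,0,85,0,0,0],[-1,0,0,95,0,0,0],[-1,0,0,100,0,0,0],[-1,0,0,103,0,0,0],[-1,0,0,105,0,0,0],[-1,0,0,106,0,0,0],[-1,0,0,106,0,0,0],[-1,0,0,106,0,0,0],[-1,0,0,106,0,0,0]]]'
```

```text
time_s: 7.37
position: [0.4284, -0.2063, 0.0649]
eef_rot: [-180.0, 0.1, -175.0]
ft_force: [1.1, -0.4, -1.1]
opening: 0.0278
```

```bash
python3 -m pendant '[[[-1,0,0,0.5,0,0,0],[-1,0,0,1,0,0,0],[-1,0,0,1.5,0,0,0],[-1,0,0,2,0,0,0],[-1,0,0,2,0,0,0],[-1,0,0,2,0,0,0]]]'
```

```text
time_s: 7.87
position: [0.428, -0.206, 0.0622]
eef_rot: [180.0, -0.0, -175.0]
ft_force: [-0.1, -0.9, -1.4]
opening: 0.0278
```

```bash
python3 -m pendant '[[[-1,0,0,0.4,0,0,0],[-1,0,0,0.8,0,0,0],[-1,0,0,1.2,0,0,0],[-1,0,0,1.2,0,0,0],[-1,0,0,1.2,0,0,0]]]'; python3 -m pendant '[[[-1,0,0,0.4,0,0,0],[-1,0,0,0.8,0,0,0],[-1,0,0,0.8,0,0,0],[-1,0,0,0.8,0,0,0]]]'
```

```text
time_s: 8.28
position: [0.428, -0.2061, 0.0611]
eef_rot: [-180.0, 0.0, -175.0]
ft_force: [-0.2, 0.0, 0.5]
opening: 0.0279
time_s: 8.62
position: [0.428, -0.206, 0.0604]
eef_rot: [-180.0, 0.0, -175.0]
ft_force: [-0.8, 1.3, 2.0]
opening: 0.0279
```

```bash
python3 -m pendant '[[[-1,0,0,0.4,0,0,0],[-1,0,0,0.8,0,0,0],[-1,0,0,0.8,0,0,0],[-1,0,0,0.8,0,0,0],[-1,0,0,0.8,0,0,0],[-1,0,0,0.8,0,0,0]]]'; python3 -c "
from h import *
s=cap('scene');print(observe()['ft_force'],observe()['position']);cv2.imwrite('pics/d1.png',cv2.resize(s['color'][200:345,240:400],(640,580),interpolation=2)[:,:,::-1])"
```

```text
time_s: 9.12
position: [0.428, -0.206, 0.0596]
eef_rot: [-180.0, 0.0, -175.0]
ft_force: [-0.9, 1.8, 4.6]
opening: 0.0279
[-0.81784674  1.808368    4.39030554] [ 0.42805885 -0.20604926  0.05953626]
```

View pics/d1.png

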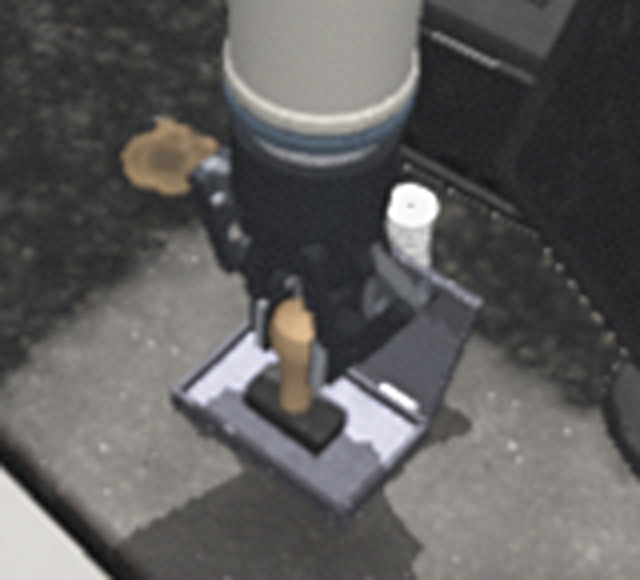

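The stamp sits flat in the tray on the felt. The stiffness matched 3 N/mm, and the net force is about 5.5 N at 1.8 mm. Lifting out, then travelling to the tags.

```bash
python3 -m pendant '[[[-1,0,0,-4,0,0,0],[-1,0,0,-15,0,0,0],[-1,0,0,-40,0,0,0],[-1,0,0,-70,0,0,0],[-1,0,0,-100,0,0,0],[-1,0,0,-125,0,0,0],[-1,0,0,-140,0,0,0],[-1,0,0,-140,0,0,0],[-1,0,0,-140,0,0,0]]]'
python3 -m pendant '[[[-1,-5,15,0,0,0,-2],[-1,-14,40,0,0,0,-6],[-1,-24,70,0,0,0,-10],[-1,-35,100,0,0,0,-14],[-1,-45,130,0,0,0,-18],[-1,-56,160,0,0,0,-22],[-1,-66,190,0,0,0,-26],[-1,-76,220,0,0,0,-30],[-1,-87,250,0,0,0,-34],[-1,-97,280,0,0,0,-38],[-1,-108,310,0,0,0,-42],[-1,-118,340,0,0,0,-46],[-1,-128,370,0,0,0,-50],[-1,-139,400,0,0,0,-53],[-1,-149,430,0,0,0,-56],[-1,-160,460,0,0,0,-59],[-1,-168,485,0,0,0,-61],[-1,-174,500,0,0,0,-61],[-1,-176,507,0,0,0,-61],[-1,-176,507,0,0,0,-61]]]'
python3 - <<'E'
from h import *
w=cap("wrist");s=cap("scene");o=observe();print(o["position"],o["eef_rot"],o["ft_force"],o["joint_pos"])
a=cv2.resize(s["color"][90:250,140:300],(395,395),interpolation=2);b=cv2.resize(w["color"],(400,300))
im=np.zeros((395,795,3),np.uint8);im[:,:395]=a;im[:300,395:]=b;cv2.imwrite("pics/t1.png",im[:,:,::-1]);cv2.imwrite("pics/t1w_full.png",w["color"][:,:,::-1])
E
```

```text
time_s: 9.92
position: [0.4282, -0.2062, 0.1998]
eef_rot: [-179.9, 0.1, -175.0]
ft_force: [0.7, 0.2, -1.4]
opening: 0.0278
time_s: 11.58
position: [0.5582, 0.3152, 0.1973]
eef_rot: [179.9, -0.1, -113.9]
ft_force: [0.6, -0.5, -1.8]
opening: 0.0281
[0.55806853 0.31338673 0.19803522] [ 1.79925607e+02 -1.36755890e-01 -1.13973442e+02] [ 0.5109841  -0.56288285 -0.30585661] [ 2.91943850e+01  2.34186837e+01  9.33100494e+01 -2.50876434e-02
  6.34253248e+01 -1.26820830e+02]
```

View pics/t1.png

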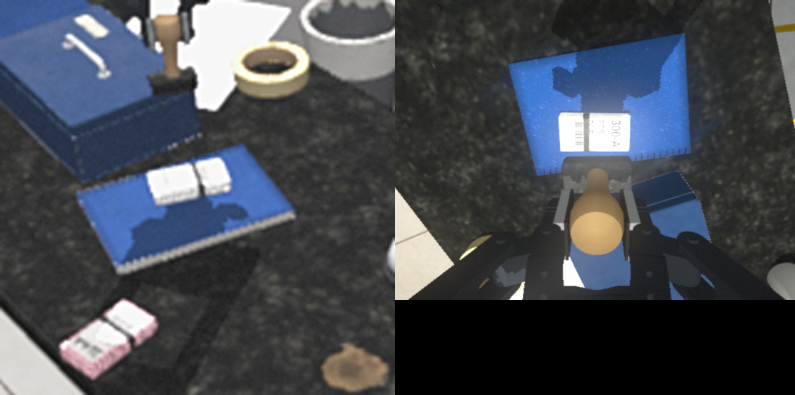

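Ten pictures viewed so far. The stamp hangs upright above the notebook, and the wrist view shows the tags fully visible just beyond the block, edges parallel to it. Measuring the tags from this wrist image.

```bash
python3 - <<'E'
from h import *
w=cap("wrist");x0,y0,x1,y1=215,145,345,217
h=cv2.cvtColor(w["color"],cv2.COLOR_RGB2HSV)[y0:y1,x0:x1]
m=cv2.morphologyEx(cv2.inRange(h,(0,0,140),(179,80,255)),cv2.MORPH_CLOSE,np.ones((9,9)))
c=max(cv2.findContours(m,0,2)[0],key=cv2.contourArea)
print(cv2.boundingRect(c))
b=cv2.boxPoints(cv2.minAreaRect(c))+[x0,y0];print(b)
Q=np.array([plane(w,p,.027) for p in b]);e=Q-np.roll(Q,1,0)
print(Q.mean(0),[(np.hypot(*d[:2]),np.degrees(np.arctan2(d[1],d[0]))) for d in e]);print(observe()["position"],observe()["eef_rot"])
E
```

```text
(15, 6, 101, 66)
[[230. 151.]
 [330. 151.]
 [330. 216.]
 [230. 216.]]
[0.56015741 0.31475781 0.027     ] [(np.float64(0.05966887062496849), np.float64(-116.64919757136644)), (np.float64(0.08622716966090262), np.float64(155.95413553903256)), (np.float64(0.05969952918142342), np.float64(68.38501272064819)), (np.float64(0.09146950443418327), np.float64(-24.069992159073546))]
[0.5582424  0.31308805 0.19850335] [ 1.79944723e+02 -1.07241332e-01 -1.14008678e+02]
```

```bash
python3 - <<'E'
from h import *
w=cap("wrist")
v=w["color"][140:225,265:295].astype(int).mean(1)
print("\n".join(f"{140+i} {p.round().astype(int)}" for i,p in enumerate(v) if i<25 or i>62))
u=np.array([-np.sin(np.radians(-24)),np.cos(np.radians(-24)),0])  # tags short axis
for y,z,s in((151,.011,1),(213,.027,-1)):
    P=plane(w,(280,y),z);print(P, P+u*.024*s, P-u*.024*s)
E
```

```text
140 [ 86 105 144]
141 [ 87 106 144]
142 [ 89 107 145]
143 [ 90 108 146]
144 [ 92 110 147]
145 [ 93 111 148]
146 [ 95 112 148]
147 [ 96 113 148]
148 [ 98 114 150]
149 [ 99 116 150]
150 [101 117 151]
151 [102 118 151]
152 [104 119 152]
153 [104 119 153]
154 [105 121 153]
155 [107 122 154]
156 [108 123 155]
157 [109 124 156]
158 [113 127 156]
159 [140 150 169]
160 [196 200 201]
161 [204 206 203]
162 [202 203 200]
163 [211 212 208]
164 [219 219 217]
203 [234 234 233]
204 [233 234 232]
205 [233 233 232]
206 [234 234 232]
207 [234 234 233]
208 [234 234 233]
209 [234 234 233]
210 [233 233 232]
211 [231 231 230]
212 [229 230 229]
213 [181 200 222]
214 [132 162 220]
215 [127 159 224]
216 [126 158 224]
217 [123 153 215]
218 [118 134 169]
219 [111 115 119]
220 [110 112 112]
221 [109 110 110]
222 [109 110 110]
223 [108 109 109]
224 [107 108 108]
[0.54946077 0.28990928 0.011     ] [0.55922245 0.31183437 0.011     ] [0.53969909 0.26798419 0.011     ]
[0.57151916 0.33920943 0.027     ] [0.56175748 0.31728434 0.027     ] [0.58128084 0.36113452 0.027     ]
```

The tags' two long edges are at rows 159 and 213. Both give a centre of (0.562, 0.317), within 4 mm of the top-view value. Shifting slightly, lowering 40 mm, then holding for over 2 s.

```bash
python3 -m pendant '[[[-1,-1,0,5,0,0,0],[-1,-2,-1,15,0,0,0],[-1,-4,-1.5,25,0,0,0],[-1,-4,-1.5,33,0,0,0],[-1,-4,-1.5,38,0,0,0],[-1,-4,-1.5,40,0,0,0],[-1,-4,-1.5,40,0,0,0],[-1,-4,-1.5,40,0,0,0]]]'
python3 -m pendant '[[[-1,0,0,0,0,0,0],[-1,0,0,0,0,0,0],[-1,0,0,0,0,0,0],[-1,0,0,0,0,0,0],[-1,0,0,0,0,0,0],[-1,0,0,0,0,0,0],[-1,0,0,0,0,0,0],[-1,0,0,0,0,0,0],[-1,0,0,0,0,0,0],[-1,0,0,0,0,0,0],[-1,0,0,0,0,0,0],[-1,0,0,0,0,0,0],[-1,0,0,0,0,0,0],[-1,0,0,0,0,0,0],[-1,0,0,0,0,0,0],[-1,0,0,0,0,0,0],[-1,0,0,0,0,0,0],[-1,0,0,0,0,0,0],[-1,0,0,0,0,0,0],[-1,0,0,0,0,0,0]]]'
python3 -m pendant '[[[-1,0,0,0,0,0,0],[-1,0,0,0,0,0,0],[-1,0,0,0,0,0,0],[-1,0,0,0,0,0,0],[-1,0,0,0,0,0,0],[-1,0,0,0,0,0,0],[-1,0,0,0,0,0,0],[-1,0,0,0,0,0,0],[-1,0,0,0,0,0,0],[-1,0,0,0,0,0,0],[-1,0,0,0,0,0,0],[-1,0,0,0,0,0,0],[-1,0,0,0,0,0,0],[-1,0,0,0,0,0,0],[-1,0,0,0,0,0,0],[-1,0,0,0,0,0,0],[-1,0,0,0,0,0,0],[-1,0,0,0,0,0,0],[-1,0,0,0,0,0,0],[-1,0,0,0,0,0,0]]]'
python3 - <<'E'
from h import *
w=cap("wrist");s=cap("scene")
a=cv2.resize(s["color"][90:250,140:300],(395,395),interpolation=2);b=cv2.resize(w["color"],(400,300))
im=np.zeros((395,795,3),np.uint8);im[:,:395]=a;im[:300,395:]=b;cv2.imwrite("pics/f1.png",im[:,:,::-1])
for P in ((.561,.316,.107),(.561,.316,.195)): print(proj(s,P)-[140,90])
E
```

```text
time_s: 12.45
position: [0.562, 0.3175, 0.1595]
eef_rot: [180.0, -0.0, -114.0]
ft_force: [0.4, 0.2, -1.1]
opening: 0.0278
time_s: 14.12
position: [0.5619, 0.3175, 0.1595]
eef_rot: [-180.0, 0.0, -114.0]
ft_force: [0.1, 0.1, -1.5]
opening: 0.0277
time_s: 15.78
position: [0.5619, 0.3175, 0.1595]
eef_rot: [180.0, -0.0, -114.0]
ft_force: [-0.0, 0.1, -1.9]
opening: 0.0281
[72.19201719 47.28941961]
[68.33314765 18.46416461]
```

View pics/f1.png

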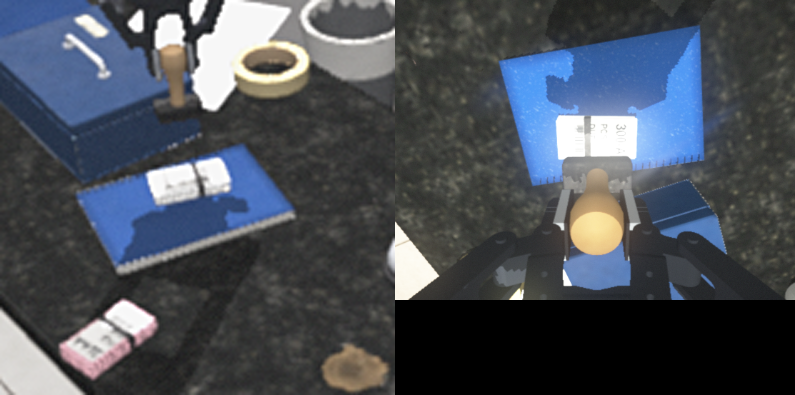

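The projected face (178,117) and knob top (169,46) land on the block's underside and knob in the picture. The stamp is upright, square to the tags and still, and the tags and spare bundle haven't moved.

```bash
python3 -c "
from workcell import r
print(r.job_done())"
```

```text
the job is handed in; nothing more can be done
None
```

I picked up the stamp, pressed it on the ink felt, carried it to the notebook tags and handed the job in while still holding it there. The hand-in gave no verdict, so the figures below are my own measurements.

- **Grip:** I gripped the stamp by its knob. The opening read 28 mm, not the 32 mm given for the widest point, so the grip is probably off the widest part. It stayed at 28 mm throughout and I saw no slip.
- **Ink press:** The net force was about 5.5 N, with the felt sunk about 1.8 mm. The force rose at about 3 N per mm, as specified for the felt. The stamp was upright in the tray, about 4 mm from the felt centre.
- **Hold:** It stayed still for over 3 s before hand-in with the tool vertical. The face is about 8 cm above the tags, and its long side is within about 1° of the tags' long side.
- **Disagreement:** The tags' centre came out at (0.562, 0.317) from the wrist view and (0.559, 0.314) from the top view. The final position is (0.562, 0.3175), within 5 mm of both, against a tolerance of 15 mm.
- **Other objects:** Neither tag bundle showed any movement in the last picture. I did not re-measure the bell or spool at the end, but no move went near enough to touch them.
- **Budget:** The job took about 16 s of the 51 s allowed. I viewed 11 pictures, one over the budget of 10.

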